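Set the stock cradle's sliding leg for the waiting vehicle and close its cam

TASK

The stock cradle on the worktop must be set for the vehicle that stands on the front track, the one nearest the worktop: to the long mark if that is the railbus, to the short mark if it is the goods van. Draw the sprung leg out by its cross handle until its pointer is on that mark and, with the same hand keeping it there, move along the handle and slide the cam lever fully closed. Finish while still holding the leg on its mark, so that a colleague can pin it, and leave the bottles and the tin alone.

Things in the scene. Friction and masses are not known exactly. Their poses are not given: they have to be found in the camera images.
- leg (a joint): Sliding leg: aluminium rod 16 mm thick, drawn out of the grey barrel along cradle +y. In m: 0 = fully in (start), 0.070 = fully out, short mark 0.022, long mark 0.055; within 3 mm is on the mark. A spring always draws it in, about 4 N at 0 and 6 N at 0.055; the closed cam does not hold it until a colleague pins it.
- cam (a joint): Steel cam lever: push rail beside the leg, with an arm over the barrel. Slides level towards the leg (cradle -x). In m: 0 = open, 0.028 = fully closed, at its stop; starts at 0 to 0.006. Needs about 2 N, stays where left. To be closed only while the leg stands on the wanted mark.
- handle (a point): Where to take the cross handle first: centre of the bar, 43 mm above the worktop, 75 mm out from the leg's axis. Dark level steel bar along cradle x, 11 to 98 mm out from the leg's axis, 12 mm thick, 12 mm high (37 to 49 mm above the worktop), then a 16 mm end flange. Axes (the cradle's): x outwards along the bar, y the way the leg is drawn out, z up.
- leg_end (a point): The handle's root, on the leg's axis at the bar's height, 43 mm up. Cradle axes are within 0.09 rad of the world's. Below the bar are only the worktop and, farther in, the cam's rail: fingers can straddle the bar, or stand behind it, tips 15 to 28 mm above the worktop, and slide along it towards the leg without letting go.
- cam_rail (a point): Middle of the rail's push face, which looks away from the leg. Rail: 175 mm long along cradle y, 8 mm thick, 14 to 32 mm above the worktop, passing below the handle bar. The face is 52 mm out from the leg's axis when open, 24 mm when closed. Fingers astride the handle meet it with their sides when they move along the bar towards the leg. Axes as handle.
- short_mark (a point): Where leg_end lies when the leg is on the short mark, level with the black line nearer the barrel on the scale strip (82 mm from the barrel's mouth). The steel pointer at the handle's root shows on the strip. Axes as handle.
- long_mark (a point): Where leg_end lies when the leg is on the long mark, level with the black line farther from the barrel (115 mm from its mouth). Axes as handle.
- railbus_mid (a point): Middle of the model railbus: cream and dark red railcar with a row of windows, 47 mm wide, 218 mm long, 65 mm high, lengthwise on the front track (x about 0.69) or the second track (x about 0.76) of the deck behind the worktop. Fixed; not handled.
- van_mid (a point): Middle of the model goods van: brown boarded sides, grey roof, no windows, 46 mm wide, 164 mm long, 65 mm high, on the other one of the same two tracks. Fixed; not handled.
- glue_bottle_mid (a point): Middle (half-way up) of the loose white glue bottle, 32 mm across, 83 mm tall, behind the barrel's closed end. Leave it alone.
- oil_bottle_mid (a point): Middle (half-way up) of the loose oil bottle with a pointed spout, 25 mm across, 85 mm tall, behind the barrel's closed end. Leave it alone.
- screw_tin_mid (a point): Middle (half-way up) of the loose round screw tin, 54 mm across, 21 mm tall, beyond the leg's outer end. Leave it alone.

How it is judged:
By the outcome, as a careful person would: the job done as asked, in the order asked, and still so for the second after the job is handed in, while the arm keeps its last pose, push and grip.
It also fails if it takes over 38 s, if anything falls off the work surface, if the arm or the gripper's body presses on something with over 40 N, if the wrist force passes 120 N, or if a joint passes its speed limit or range.

ROBOT

A 6-joint arm with a two-finger parallel gripper is mounted at the origin on a cart in front of the work surface, level with it; the furniture and walls round the work are solid. World frame = base frame: x ahead of the robot, y to its left, z up, the work surface at z = 0. Lengths are in mm, angles in degrees, forces in N, time in s.
With the tool pointing down it reaches from about 350 to 850 mm from the base axis. Payload 8.1 kg.
Tool frame: the origin (TCP) lies on the mounting face of the last link; the fingertips stand 173 mm ahead of it and the grasp point (between the pads) lies 155 mm ahead of it; z points along the fingers, y is the direction in which the jaws open and shut (so a half turn about z gives the same grasp; the last joint's range is limited). The gripper opens to 85 mm and grips with 20 to 120 N. Pads are 22 mm wide; open, the fingers measure 114 mm over their backs; the gripper's body (76 mm by 85 mm) begins 54 mm behind the grasp point. The pads swing forward as they close: fully open they stand 13 mm farther back than shut.
Start: joints at [-74.221, 7.471, 85.268, -0, 87.261, -4.893], TCP at [211.834, -561.367, 404.692] pointing down, gripper open.
Joint ranges: [-169.43, 169.43], [-51.17, 129.36], [1.28, 143.12], [-76.62, 256.62], [0, 156.53], [-152.29, 152.29]. Speed limits (degrees/s): [136.94, 136.94, 159.86, 180, 180, 180].

INTERFACE

Orientations are given as [roll, pitch, yaw] about the fixed x, y, z axes, in that order (R = Rz(yaw) Ry(pitch) Rx(roll)).
In Python, from bench import * gives the robot as it stands.
- The arm moves only by the shell command python3 -m jog 'ROWS' [FORCE]. ROWS is JSON, a list of rows, each an object of numbers: "tx", "ty", "tz": the shift along the tool's x, y, z as a fraction of full scale; "ax", "ay", "az": the turn, a rotation vector about the tool's x, y, z as a fraction of full scale; "hand": the opening, from 0 (shut) to 1 (fully open). A call has 1 to 5 rows; each row is the pose to reach, as a shift and turn from the pose commanded when the call began, along the tool's axes at that moment; what a row does not reach only later rows make up. Full scale, the value 1, is 150 mm for a shift and 45 degrees for a turn. A row lasts 1/12 s, in which the tool goes at most 41.7 mm and 7.16 degrees, less where a joint would pass 70% of its speed; a pose out of reach is approached as far as the arm can. A call with a number of a shift or a turn outside -1 to 1 is refused whole. A call with a gripper value outside its range is refused whole. The fingers move at their own pace and stop on an object; FORCE is the grip in N (left out, the last holds). Time passes only in rows, so rows that repeat a pose let the fingers close. It gives the time, the measured TCP pose, the force and the opening at its end, in the units of the state.
- sense(): the state, without advancing time (a new reading comes with each control period).
- snapshot(name): name is "scene" or "side" or "wrist"; returns a dict with "pixels" (384x512x3 uint8, red, green, blue), "z_map" (384x512 float32, mm along the optical axis (not along the pixel's ray), 0 where there is no reading), "intrinsics" (3x3 intrinsics, pixels), "R" (3x3) and "t" (3): a world point X has camera coordinates R X + t. Camera axes: x right, y down, z forward; pixel columns grow to the right and rows downward; lengths in mm; the calibration is good to about 2 mm. A picture is of the moment at which its call begins.
- hand_in(): hands the job in, once; it reports no verdict.
The state is a dict: "time": time; "joint_pos": joint angles; "qd": joint speeds; "joint_efforts": joint torques, N m; "tool_pos": TCP position; "tcp_rot": TCP orientation; "ft_force": force on the tool from outside, world axes, zero at the start; "wrist_torque": the same for the moment, N m; "finger_gap": finger opening in mm.
Only numpy, scipy, OpenCV 4.12 (cv2) and the standard library are available. Lean on these libraries where they do the work, as an engineer would, in place of code of your own. Each camera call takes 0.05 s, during which the arm holds its last target.

## Working session

There is one attempt and no reset: what is moved stays moved. The work goes in short steps, Python scripts to look and compute and a shell command to move; the robot and the scene stay as the last step left them, time stands still between calls to the robot, and variables do not carry over. Pictures are saved under pics/ and viewed, and the job is handed in when it is done.

```bash
ls; mkdir -p pics; python3 - <<'E'
from bench import *
import cv2,numpy as np
print(sense())
for n in ("scene","side","wrist"):
    s=snapshot(n); cv2.imwrite(f"pics/{n}0.png",s["pixels"][:,:,::-1])
    np.savez(f"{n}0.npz",**s)
    print(n,s["intrinsics"].tolist(),s["R"].round(3).tolist(),s["t"])
E
```

```text
pics
{'time': 0.0, 'joint_pos': array([-7.42226258e+01,  7.51630925e+00,  8.53322711e+01, -6.61844341e-04,
        8.72595464e+01, -4.89511334e+00]), 'qd': array([-0.08900911,  0.00984547,  0.03447636, -0.00794336,  0.05729479,
        0.10951617]), 'joint_efforts': array([-7.15083734e-04, -5.69404149e+01, -5.00549769e+01, -2.99053481e-04,
        1.49247417e-02, -3.33384503e-05]), 'tool_pos': array([ 211.74974698, -561.14099209,  403.60291291]), 'tcp_rot': array([-1.79892211e+02, -8.56804035e-03,  2.06725118e+01]), 'ft_force': array([-0.19419591,  0.82211205,  0.30070012]), 'wrist_torque': array([-0.01965263, -0.00190491, -0.02964446]), 'finger_gap': 85.33520102435602}
scene [[348.18078680894314, 0.0, 254.8658379318559], [0.0, 348.18078680894314, 188.9345097848596], [0.0, 0.0, 1.0]] [[-0.747, -0.665, -0.023], [-0.31, 0.379, -0.872], [0.588, -0.644, -0.489]] [472.19670334 226.20932142 706.10119325]
side [[355.35232489310073, 0.0, 252.84183289808777], [0.0, 355.35232489310073, 189.34365639016153], [0.0, 0.0, 1.0]] [[0.998, 0.058, -0.006], [0.028, -0.574, -0.818], [-0.051, 0.817, -0.575]] [-570.74152696   66.10853627  975.59354726]
wrist [[282.9530810353767, 0.0, 254.63435327500625], [0.0, 282.9530810353767, 192.15113382351433], [0.0, 0.0, 1.0]] [[0.353, -0.936, -0.0], [-0.896, -0.338, 0.287], [-0.268, -0.101, -0.958]] [-599.71982208  -37.36521059  378.85511403]
```

View pics/scene0.png

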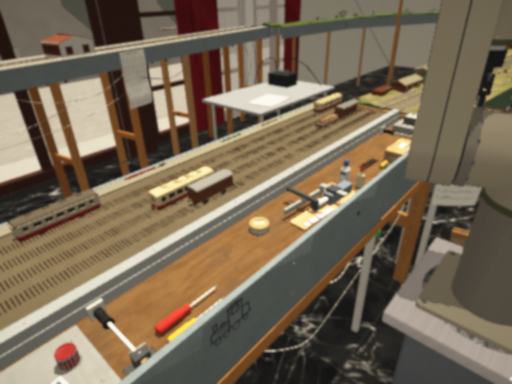

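View pics/side0.png

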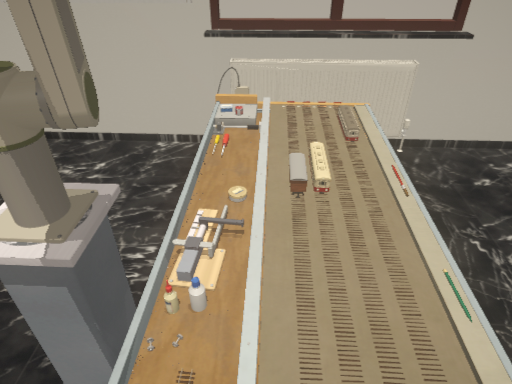

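View pics/wrist0.png

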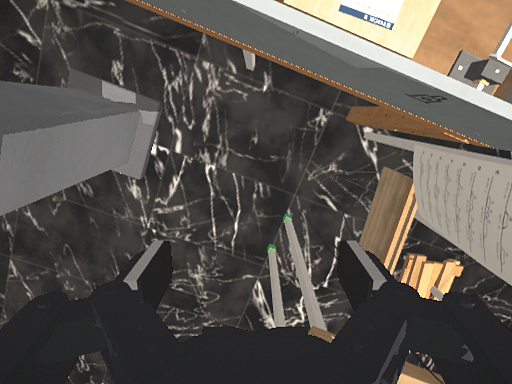

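The side view shows the brown van at about (298,172), nearer the worktop, and the cream railbus at about (319,166). The cradle is at about (205,245) with its handle bar at about (222,221). I'll confirm these by depth and enlarge the cradle.

```bash
cat > h.py <<'E'
import numpy as np,cv2
def world(s,u,v,z=None):
    K=s["intrinsics"];d=np.array([(u-K[0,2])/K[0,0],(v-K[1,2])/K[1,1],1.0]);R=s["R"];t=s["t"]
    c=-R.T@t; r=R.T@d
    if z is None: return c+r*s["z_map"][int(round(v)),int(round(u))]
    return c+r*(z-c[2])/r[2]
def proj(s,X):
    p=s["R"]@np.array(X)+s["t"]; q=s["intrinsics"]@p; return q[:2]/q[2]
E
python3 - <<'E'
from h import *
s=dict(np.load("side0.npz"))
for n,u,v in [("van",298,160),("railbus",319,155),("glue",197,290),("oil",171,296),("tin",237,191),("bar",222,221),("leg",197,235)]:
    print(n,world(s,u,v).round(1))
c=dict(np.load("scene0.npz"))
for n,u,v in [("van",212,183),("railbus",180,184),("bar",301,195)]: print(n,world(c,u,v).round(1))
im=s["pixels"][190:300,150:270,::-1]; cv2.imwrite("pics/side0z.png",cv2.resize(im,None,fx=5,fy=5,interpolation=cv2.INTER_CUBIC))
im=c["pixels"][150:240,240:380,::-1]; cv2.imwrite("pics/scene0z.png",cv2.resize(im,None,fx=5,fy=5,interpolation=cv2.INTER_CUBIC))
E
```

```text
van [691.2 145.7 103.2]
railbus [753.6 182.7 100. ]
glue [ 479.4 -279.5   54.1]
oil [ 429.4 -289.6   45.4]
tin [520.1 104.1  19.8]
bar [499.5 -60.7  45.4]
leg [442.9 -97.9  30.4]
van [668.3 134.9  98.9]
railbus [734.9 194.   97.7]
bar [493.5 -45.6  43.9]
```

View pics/side0z.png

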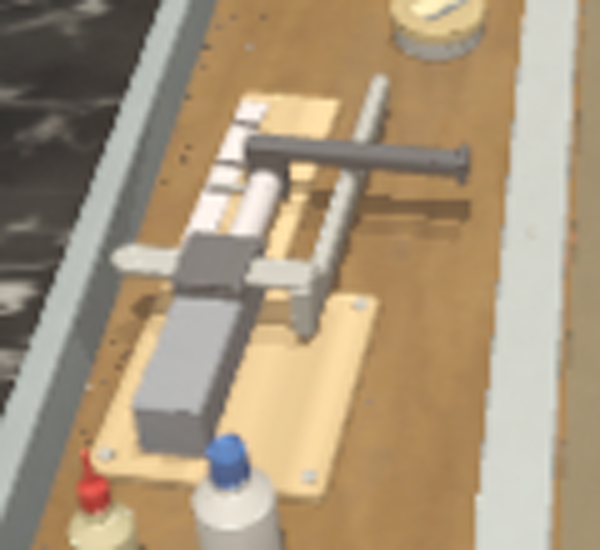

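View pics/scene0z.png

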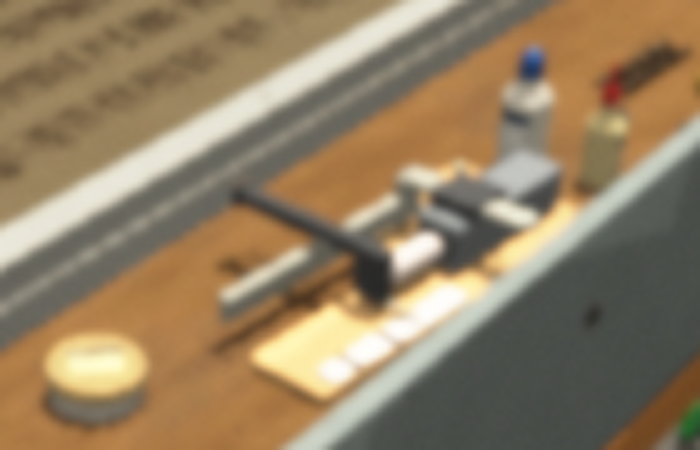

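The van is on the front track (x≈690, with the railbus at ≈755), so the short mark is the one to set. Next I'll measure the bar, rail and leg axis from the depth map.

```bash
python3 - <<'E'
from h import *
for n in("side0","scene0"):
    s=dict(np.load(n+".npz")); K=s["intrinsics"]
    v,u=np.mgrid[:384,:512]; z=s["z_map"]
    P=np.stack([(u-K[0,2])/K[0,0]*z,(v-K[1,2])/K[1,1]*z,z],-1)-s["t"]
    W=P@s["R"]; 
    roi=(W[...,0]>380)&(W[...,0]<560)&(W[...,1]>-260)&(W[...,1]<40)&(z>0)
    hsv=cv2.cvtColor(s["pixels"],cv2.COLOR_RGB2HSV)
    m=roi&(W[...,2]>38)&(W[...,2]<56)&(W[...,1]>-110)&(s["pixels"].max(-1)<125)
    print(n,"table",np.median(W[roi&(hsv[...,1]>120)][:,2]))
    p=W[m]; print(len(p),p.min(0).round(1),p.max(0).round(1))
    b=p[p[:,0]>460]; f=np.polyfit(b[:,0],b[:,1],1); print("bar",b.mean(0).round(1),f, np.degrees(np.arctan(f[0])), "xrange",b[:,0].max())
    g=roi&(W[...,2]>22)&(W[...,2]<36)&(W[...,1]>-150)&(W[...,0]>455)&(hsv[...,1]<60)
    q=W[g]; f=np.polyfit(q[:,1],q[:,0],1); print("rail",len(q),q.min(0).round(1),q.max(0).round(1),f,np.degrees(np.arctan(f[0])))
    w=(W[...,0]>540)&(W[...,0]<640)&(abs(W[...,1]+40)<40)&(z>0)
    q=W[w]
    for a in range(540,640,10):
        k=q[(q[:,0]>=a)&(q[:,0]<a+10)]; print(a,len(k),k[:,2].max().round() if len(k) else None,end="; ")
    print()
    # barrel+leg
    g=roi&(W[...,2]>45)&(W[...,1]<-120)&(W[...,0]<460); q=W[g]; print("barrel",len(q),q.min(0).round(1),q.max(0).round(1))
    # table for cursory bar pixels
    bb=np.argwhere(m); print(bb.min(0),bb.max(0))
E
```

```text
side0 table -1.2686493910341816
105 [441.1 -68.6  38.3] [551.3 -56.5  48.1]
bar [510.4 -62.   43.2] [ -0.07279924 -24.8807949 ] -4.163743815458807 xrange 551.3261904626017
rail 169 [ 455.1 -149.3   22. ] [499.7  24.5  35.7] [1.17415865e-01 4.94584685e+02] 6.696770843862999
540 92 51.0; 550 87 49.0; 560 63 1.0; 570 58 68.0; 580 84 68.0; 590 90 68.0; 600 86 67.0; 610 84 42.0; 620 88 42.0; 630 84 42.0; 
barrel 197 [ 393.8 -158.3   45. ] [ 459.3 -121.4   51.7]
[219 199] [225 243]
scene0 table -0.5680573138145545
137 [439.6 -63.5  38.1] [552.8 -39.2  51.2]
bar [509.3 -49.1  45.1] [-0.10257533  3.18778658] -5.856650138311603 xrange 552.8009249939148
rail 126 [ 457.3 -142.6   22.3] [499.4  28.8  34.9] [9.34299483e-02 4.94283417e+02] 5.337646656684121
540 85 50.0; 550 94 51.0; 560 86 1.0; 570 348 67.0; 580 124 68.0; 590 81 69.0; 600 59 68.0; 610 42 -880.0; 620 35 -879.0; 630 57 42.0; 
barrel 84 [ 397.8 -155.4   45.1] [ 459.3 -120.3   51.3]
[185 286] [203 317]
```

```bash
python3 -m jog '[{"tx":0.77,"ty":-0.61,"tz":0,"az":0.571,"hand":1},{"tx":0.77,"ty":-0.61,"tz":0,"az":0.571,"hand":1},{"tx":0.77,"ty":-0.61,"tz":0,"az":0.571,"hand":1},{"tx":0.77,"ty":-0.61,"tz":0,"az":0.571,"hand":1},{"tx":0.77,"ty":-0.61,"tz":0,"az":0.571,"hand":1}]'
cat >> h.py <<'E'
def plan(x,y,z,yaw=None):
    from bench import sense
    from scipy.spatial.transform import Rotation as Ro
    s=sense(); R=Ro.from_euler("xyz",s["tcp_rot"],degrees=True)
    d=R.inv().apply(np.array([x,y,z])-s["tool_pos"])
    print("pos",s["tool_pos"].round(1),s["tcp_rot"].round(2),"shift mm",d.round(1),"frac",(d/150).round(3),"F",s["ft_force"].round(1),"gap",round(s["finger_gap"],1),"t",s["time"])
    if yaw is not None:
        r=(R.inv()*Ro.from_euler("xyz",[180,0,yaw],degrees=True)).as_rotvec(degrees=True); print("turn",(r/45).round(3))
E
python3 -c "
from h import *;plan(517,-56,290,-5)"
```

```text
pos [ 211.8 -561.2  403.9] [-1.7992e+02 -1.0000e-02  2.0670e+01] shift mm [ 463.9 -364.8  114.4] frac [ 3.093 -2.432  0.763] F [ 0.1 -0.1  0.1] gap 85.3 t 0.15
turn [-0.002  0.     0.57 ]invalid input at $[0]: expected keys tx, ty, tz, ax, ay, az, hand
```

All seven keys are required in every row.

```bash
python3 -m jog '[{"tx":0.77,"ty":-0.61,"tz":0,"ax":0,"ay":0,"az":0.57,"hand":1},{"tx":0.77,"ty":-0.61,"tz":0,"ax":0,"ay":0,"az":0.57,"hand":1},{"tx":0.77,"ty":-0.61,"tz":0,"ax":0,"ay":0,"az":0.57,"hand":1},{"tx":0.77,"ty":-0.61,"tz":0,"ax":0,"ay":0,"az":0.57,"hand":1},{"tx":0.77,"ty":-0.61,"tz":0,"ax":0,"ay":0,"az":0.57,"hand":1}]'
python3 -c "
from h import *;plan(517,-56,290,-5)"
```

```text
time: 0.57
tool_pos: [289.7, -431.6, 404.5]
tcp_rot: [-179.9, -0.0, -5.1]
ft_force: [-0.2, 0.9, 0.1]
finger_gap: 85.3
pos [ 289.7 -431.6  404.5] [-1.7989e+02 -4.0000e-02 -5.0600e+00] shift mm [ 193.2 -394.   115.3] frac [ 1.288 -2.626  0.769] F [-0.2  0.9  0.1] gap 85.3 t 0.5667
turn [-0.002 -0.001 -0.001]
```

```bash
python3 -m jog '[{"tx":0.43,"ty":-0.875,"tz":0,"ax":0,"ay":0,"az":0,"hand":1},{"tx":0.43,"ty":-0.875,"tz":0,"ax":0,"ay":0,"az":0,"hand":1},{"tx":0.43,"ty":-0.875,"tz":0,"ax":0,"ay":0,"az":0,"hand":1},{"tx":0.43,"ty":-0.875,"tz":0,"ax":0,"ay":0,"az":0,"hand":1},{"tx":0.43,"ty":-0.875,"tz":0,"ax":0,"ay":0,"az":0,"hand":1}]'
python3 -m jog '[{"tx":0.43,"ty":-0.875,"tz":0,"ax":0,"ay":0,"az":0,"hand":1},{"tx":0.43,"ty":-0.875,"tz":0,"ax":0,"ay":0,"az":0,"hand":1},{"tx":0.43,"ty":-0.875,"tz":0,"ax":0,"ay":0,"az":0,"hand":1},{"tx":0.43,"ty":-0.875,"tz":0,"ax":0,"ay":0,"az":0,"hand":1},{"tx":0.43,"ty":-0.875,"tz":0,"ax":0,"ay":0,"az":0,"hand":1}]'
python3 -c "
from h import *;plan(517,-56,290,-5)"
```

```text
time: 0.98
tool_pos: [364.9, -307.0, 404.6]
tcp_rot: [-179.9, -0.0, -4.7]
ft_force: [0.4, 0.0, -0.3]
finger_gap: 85.7
time: 1.4
tool_pos: [440.3, -182.2, 404.6]
tcp_rot: [-179.9, -0.0, -4.7]
ft_force: [-0.3, -0.2, 0.3]
finger_gap: 85.4
pos [ 440.3 -182.2  404.6] [-1.7994e+02 -3.0000e-02 -4.7300e+00] shift mm [  65.9 -132.   114.8] frac [ 0.44  -0.88   0.765] F [-0.3 -0.2  0.3] gap 85.4 t 1.4
turn [-0.001 -0.001  0.006]
```

```bash
python3 -m jog '[{"tx":0.44,"ty":-0.88,"tz":0.2,"ax":0,"ay":0,"az":0.006,"hand":1},{"tx":0.44,"ty":-0.88,"tz":0.3,"ax":0,"ay":0,"az":0.006,"hand":1},{"tx":0.44,"ty":-0.88,"tz":0.4,"ax":0,"ay":0,"az":0.006,"hand":1},{"tx":0.44,"ty":-0.88,"tz":0.5,"ax":0,"ay":0,"az":0.006,"hand":1},{"tx":0.44,"ty":-0.88,"tz":0.5,"ax":0,"ay":0,"az":0.006,"hand":1}]'
python3 - <<'E'
from bench import *
from h import *
s=snapshot("wrist"); np.savez("wrist1.npz",**s); cv2.imwrite("pics/wrist1.png",s["pixels"][:,:,::-1])
plan(517,-56,290,-5)
E
```

```text
time: 1.82
tool_pos: [515.9, -56.2, 323.8]
tcp_rot: [-179.9, 0.4, -5.1]
ft_force: [-1.8, 0.3, -1.3]
finger_gap: 85.6
pos [515.6 -57.5 325.2] [-179.95    0.4    -5.06] shift mm [ 1.5 -1.6 35.2] frac [ 0.01  -0.011  0.235] F [-0.7  0.2 -0.6] gap 85.5 t 1.8667
turn [-0.001  0.009 -0.001]
```

View pics/wrist1.png

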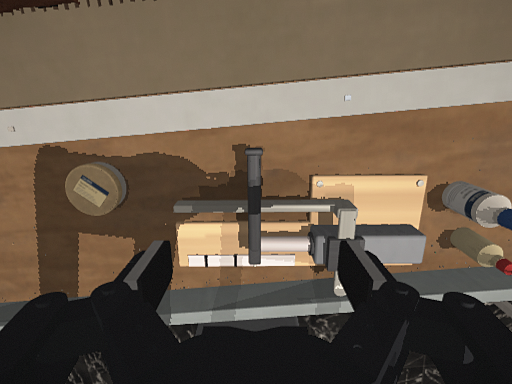

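The wrist view shows the bar running from its flange (254,150) to its root (254,263), the rail at row ~206, and the strip's black lines at u≈236 (short) and u≈205 (long). I'll measure these.

```bash
python3 - <<'E'
from h import *
s=dict(np.load("wrist1.npz")); g=s["pixels"].astype(int).sum(-1)
im=s["pixels"][140:280,160:360,::-1]; cv2.imwrite("pics/w1z.png",cv2.resize(im,None,fx=4,fy=4,interpolation=cv2.INTER_CUBIC))
def w(u,v,z):return world(s,u,v,z).round(1)
for v in (165,175,185,225,240):
    d=np.where(g[v,240:275]<230)[0]+240; print("bar row",v,d.min(),d.max(),w((d.min()+d.max())/2,v,49))
print("flange top",w(254,149,50),"root end",w(254,263.5,49))
print("leg edges col 285",g[225:262,285].tolist()); print("rail col 220",g[195:218,220].tolist()); print("rail col 290",g[195:218,290].tolist())
print("strip row 261",g[261,190:300].tolist())
for v in(199,206,212,236,244,252):print(v,w(285,v,32),w(220,v,32),world(s,285,v).round(1),world(s,220,v).round(1))
for u in (205,236,254):print(u,world(s,u,261).round(1))
E
```

```text
bar row 165 240 260 [538.8 -54.2  49. ]
bar row 175 240 260 [529.8 -53.3  49. ]
bar row 185 240 262 [520.6 -53.4  49. ]
bar row 225 248 260 [481.6 -52.6  49. ]
bar row 240 248 260 [466.2 -51.2  49. ]
flange top [552.6 -58.9  50. ] root end [441.  -48.9  49. ]
leg edges col 285 [550, 555, 559, 563, 565, 487, 201, 229, 237, 231, 237, 275, 351, 422, 480, 522, 570, 613, 643, 672, 676, 672, 660, 630, 611, 560, 499, 511, 466, 395, 553, 678, 657, 642, 656, 652, 678]
rail col 220 [138, 136, 134, 125, 145, 192, 220, 225, 223, 218, 224, 234, 232, 233, 231, 221, 304, 386, 287, 299, 303, 300, 295]
rail col 290 [254, 119, 135, 131, 158, 219, 235, 235, 217, 267, 443, 574, 585, 517, 483, 486, 436, 248, 246, 254, 257, 254, 250]
strip row 261 [724, 715, 714, 713, 714, 715, 713, 713, 714, 714, 713, 716, 722, 751, 572, 154, 2, 389, 751, 729, 715, 714, 715, 715, 716, 715, 714, 716, 722, 680, 641, 638, 645, 643, 640, 645, 644, 644, 645, 644, 647, 645, 658, 719, 235, 2, 152, 686, 668, 648, 640, 636, 721, 721, 718, 717, 726, 756, 497, 182, 212, 232, 238, 246, 242, 243, 243, 248, 238, 199, 271, 757, 735, 720, 720, 719, 720, 720, 722, 720, 722, 723, 722, 723, 722, 727, 728, 727, 728, 727, 728, 726, 726, 729, 683, 678, 682, 681, 681, 683, 680, 727, 738, 663, 637, 557, 554, 557, 557, 558]
199 [498.9 -84.3  32. ] [504.5 -21.4  32. ] [488.2 -86.9   0.7] [494.5 -16.5   1. ]
206 [491.6 -83.9  32. ] [497.3 -20.5  32. ] [492.  -83.9  32.9] [497.6 -20.6  32.9]
212 [485.4 -83.6  32. ] [491.1 -19.7  32. ] [473.6 -86.    2. ] [491.1 -19.7  32.2]
236 [459.4 -82.1  32. ] [465.2 -16.5  32. ] [447.8 -83.8   8.4] [454.6 -12.4   9.2]
244 [450.4 -81.6  32. ] [456.3 -15.3  32. ] [450.8 -81.5  32.7] [444.5 -11.1   8.6]
252 [441.3 -81.   32. ] [447.2 -14.2  32. ] [428.3 -82.7   8.8] [434.8  -9.9   8.9]
205 [427.1   7.5  12.6]
236 [423.1 -26.9  11.1]
254 [443.5 -49.1  48.7]
```

View pics/w1z.png

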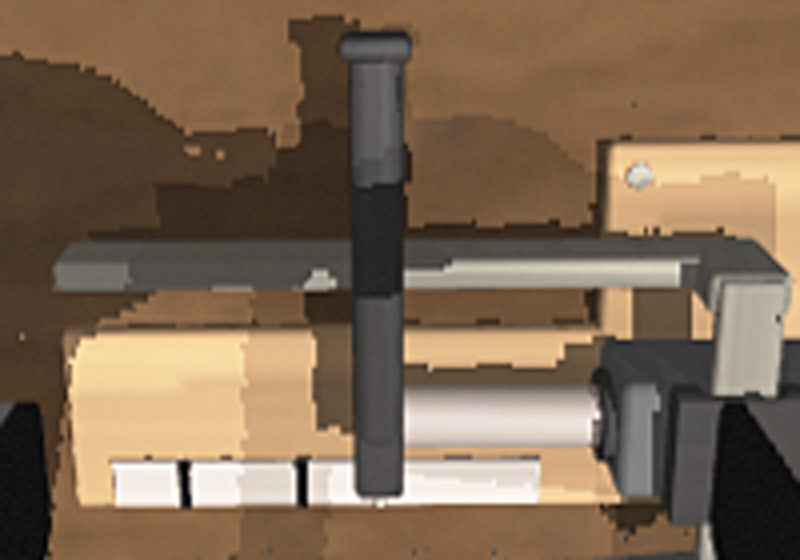

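```bash
python3 -c "
from h import *;plan(525,-56.3,194,-5.1)"
```

```text
pos [515.6 -57.5 325.2] [-179.95    0.4    -5.06] shift mm [ 10.2  -1.9 131.2] frac [ 0.068 -0.013  0.874] F [-0.7  0.2 -0.6] gap 85.5 t 1.8667
turn [-0.001  0.009  0.001]
```

```bash
python3 -m jog '[{"tx":0.06,"ty":-0.01,"tz":0.2,"ax":0,"ay":0,"az":0,"hand":1},{"tx":0.06,"ty":-0.01,"tz":0.35,"ax":0,"ay":0,"az":0,"hand":1},{"tx":0.06,"ty":-0.01,"tz":0.45,"ax":0,"ay":0,"az":0,"hand":1},{"tx":0.06,"ty":-0.01,"tz":0.5,"ax":0,"ay":0,"az":0,"hand":1},{"tx":0.06,"ty":-0.01,"tz":0.5,"ax":0,"ay":0,"az":0,"hand":1}]'
python3 -c "
from h import *;plan(525,-56.3,194,-5.1)"
```

```text
time: 2.28
tool_pos: [524.4, -59.6, 253.4]
tcp_rot: [180.0, 0.2, -5.3]
ft_force: [-0.9, -0.1, -0.3]
finger_gap: 85.1
pos [524.4 -59.6 253.4] [ 1.7999e+02  1.6000e-01 -5.3100e+00] shift mm [ 0.5 -3.4 59.4] frac [ 0.003 -0.022  0.396] F [-0.9 -0.1 -0.3] gap 85.1 t 2.2833
turn [ 0.     0.004 -0.005]
```

```bash
python3 -m jog '[{"tx":0.003,"ty":-0.022,"tz":0.15,"ax":0,"ay":0,"az":-0.004,"hand":1},{"tx":0.003,"ty":-0.022,"tz":0.3,"ax":0,"ay":0,"az":-0.004,"hand":1},{"tx":0.003,"ty":-0.022,"tz":0.38,"ax":0,"ay":0,"az":-0.004,"hand":1},{"tx":0.003,"ty":-0.022,"tz":0.38,"ax":0,"ay":0,"az":-0.004,"hand":1},{"tx":0.003,"ty":-0.022,"tz":0.38,"ax":0,"ay":0,"az":-0.004,"hand":1}]'
python3 - <<'E'
from bench import *
from h import *
for n in("wrist","side"):
    s=snapshot(n); np.savez(n+"2.npz",**s); cv2.imwrite(f"pics/{n}2.png",s["pixels"][:,:,::-1])
im=s["pixels"][180:300,150:290,::-1]; cv2.imwrite("pics/side2z.png",cv2.resize(im,None,fx=5,fy=5,interpolation=cv2.INTER_CUBIC))
plan(525,-56.3,194,-5.1)
E
```

```text
time: 2.7
tool_pos: [526.0, -55.5, 198.3]
tcp_rot: [180.0, 0.0, -5.1]
ft_force: [0.4, 0.3, 2.1]
finger_gap: 85.4
pos [526.8 -55.4 199.6] [ 1.7998e+02 -1.4000e-01 -5.0800e+00] shift mm [-1.8  1.   5.6] frac [-0.012  0.007  0.037] F [-0.7  0.2  0.6] gap 85.2 t 2.8
turn [ 0.    -0.003  0.   ]
```

View pics/wrist2.png

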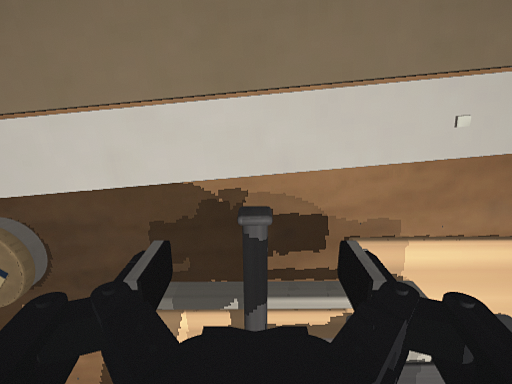

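View pics/side2z.png

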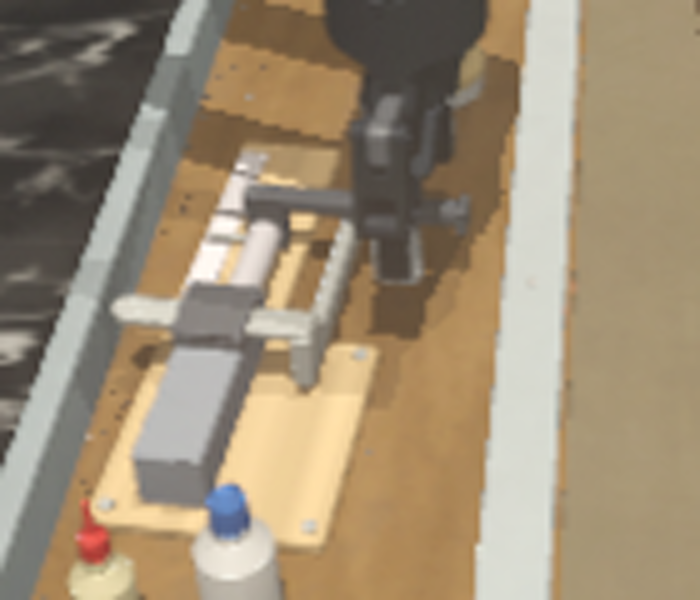

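The fingers straddle the bar, which sits centred at u≈256 in the wrist view, and stay clear of the rail in the side view. I'll lower a little and close on the bar.

```bash
python3 -m jog '[{"tx":-0.01,"ty":0.005,"tz":0.04,"ax":0,"ay":0,"az":0,"hand":0.5},{"tx":-0.01,"ty":0.005,"tz":0.04,"ax":0,"ay":0,"az":0,"hand":0.3},{"tx":-0.01,"ty":0.005,"tz":0.04,"ax":0,"ay":0,"az":0,"hand":0.2},{"tx":-0.01,"ty":0.005,"tz":0.04,"ax":0,"ay":0,"az":0,"hand":0},{"tx":-0.01,"ty":0.005,"tz":0.04,"ax":0,"ay":0,"az":0,"hand":0}]' 20
python3 -m jog '[{"tx":0,"ty":0,"tz":0,"ax":0,"ay":0,"az":0,"hand":0},{"tx":0,"ty":0,"tz":0,"ax":0,"ay":0,"az":0,"hand":0},{"tx":0,"ty":0,"tz":0,"ax":0,"ay":0,"az":0,"hand":0},{"tx":0,"ty":0,"tz":0,"ax":0,"ay":0,"az":0,"hand":0}]'
python3 -c "
from h import *;plan(525,-56.3,194,-5.1)"
```

```text
time: 3.22
tool_pos: [524.5, -55.6, 191.9]
tcp_rot: [180.0, -0.0, -5.1]
ft_force: [1.1, -0.1, 0.5]
finger_gap: 25.6
time: 3.55
tool_pos: [524.5, -55.5, 191.9]
tcp_rot: [-180.0, -0.0, -5.1]
ft_force: [-1.0, 0.7, 2.6]
finger_gap: 11.5
pos [524.5 -55.5 191.9] [-1.80e+02 -1.00e-02 -5.06e+00] shift mm [ 0.6  0.7 -2.1] frac [ 0.004  0.005 -0.014] F [-1.   0.7  2.6] gap 11.5 t 3.55
turn [-0.    -0.     0.001]
```

```bash
python3 -m jog '[{"tx":0,"ty":-0.03,"tz":0,"ax":0,"ay":0,"az":0,"hand":0},{"tx":0,"ty":-0.07,"tz":0,"ax":0,"ay":0,"az":0,"hand":0},{"tx":0,"ty":-0.11,"tz":0,"ax":0,"ay":0,"az":0,"hand":0},{"tx":0,"ty":-0.14,"tz":0,"ax":0,"ay":0,"az":0,"hand":0},{"tx":0,"ty":-0.147,"tz":0,"ax":0,"ay":0,"az":0,"hand":0}]'
python3 -m jog '[{"tx":0,"ty":0,"tz":0,"ax":0,"ay":0,"az":0,"hand":0},{"tx":0,"ty":0,"tz":0,"ax":0,"ay":0,"az":0,"hand":0}]'
cat > look.py <<'E'
import sys
from bench import *
from h import *
k=sys.argv[1]
for n,(a,b,c,d) in {"side":(180,300,150,290),"scene":(140,250,240,380)}.items():
    s=snapshot(n); np.savez(f"{n}{k}.npz",**s)
    cv2.imwrite(f"pics/{n}{k}z.png",cv2.resize(s["pixels"][a:b,c:d,::-1],None,fx=5,fy=5,interpolation=cv2.INTER_CUBIC))
plan(525,-55.5,192,-5.1)
E
python3 look.py 3
```

```text
time: 3.97
tool_pos: [526.4, -33.4, 191.9]
tcp_rot: [179.9, 0.0, -5.0]
ft_force: [-2.3, -4.9, 3.5]
finger_gap: 11.6
time: 4.13
tool_pos: [526.3, -33.7, 191.9]
tcp_rot: [180.0, 0.0, -5.1]
ft_force: [-2.4, -3.3, 4.1]
finger_gap: 11.6
pos [526.3 -33.8 191.9] [179.98   0.    -5.07] shift mm [ 0.6 21.7 -0.1] frac [ 0.004  0.145 -0.001] F [-2.9 -4.7  5.9] gap 11.5 t 4.2333
turn [0.    0.    0.001]
```

View pics/side3z.png

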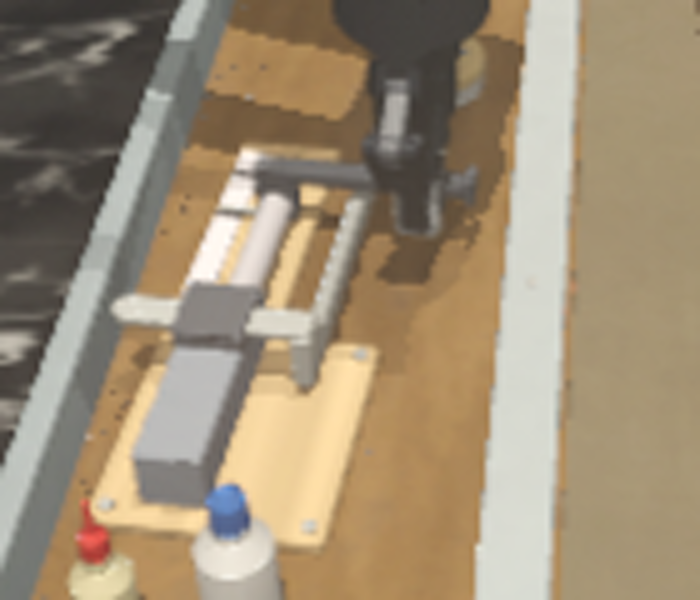

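View pics/scene3z.png

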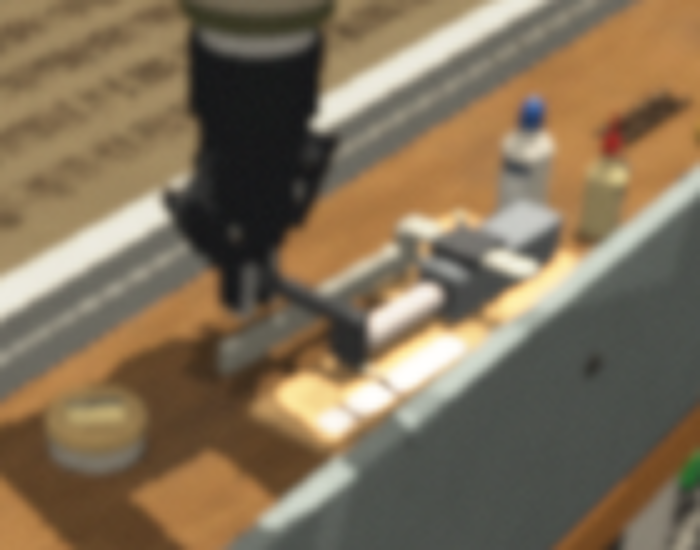

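```bash
python3 -m jog '[{"tx":-0.02,"ty":0,"tz":0,"ax":0,"ay":0,"az":0,"hand":0},{"tx":-0.04,"ty":0,"tz":0,"ax":0,"ay":0,"az":0,"hand":0},{"tx":-0.06,"ty":0,"tz":0,"ax":0,"ay":0,"az":0,"hand":0},{"tx":-0.07,"ty":0,"tz":0,"ax":0,"ay":0,"az":0,"hand":0},{"tx":-0.07,"ty":0,"tz":0,"ax":0,"ay":0,"az":0,"hand":0}]'
python3 -c "
from h import *;plan(525,-55.5,192,-5.1)"
```

```text
time: 4.65
tool_pos: [519.8, -33.5, 193.7]
tcp_rot: [180.0, -0.8, -5.1]
ft_force: [25.7, -5.6, -14.8]
finger_gap: 11.4
pos [519.8 -33.5 193.7] [179.96  -0.82  -5.1 ] shift mm [ 7.1 21.4  1.9] frac [0.047 0.143 0.012] F [ 25.7  -5.6 -14.8] gap 11.4 t 4.65
turn [ 0.001 -0.018 -0.   ]
```

Gripped sliding needs too much force, about 26 N, and tilts the hand. I'll loosen slightly so the rear finger carries the bar, and add a small +y correction for the slack.

```bash
python3 -m jog '[{"tx":0,"ty":-0.003,"tz":0,"ax":0,"ay":0,"az":0,"hand":0.15},{"tx":0,"ty":-0.006,"tz":0,"ax":0,"ay":0,"az":0,"hand":0.16},{"tx":0,"ty":-0.006,"tz":0,"ax":0,"ay":0,"az":0,"hand":0.16},{"tx":0,"ty":-0.006,"tz":0,"ax":0,"ay":0,"az":0,"hand":0.16}]'
python3 -c "
from h import *;plan(525,-55.5,192,-5.1)"
```

```text
time: 4.98
tool_pos: [516.8, -32.2, 192.3]
tcp_rot: [180.0, -0.2, -5.1]
ft_force: [2.2, -4.7, 1.3]
finger_gap: 13.4
pos [516.8 -32.2 192.3] [ 1.7997e+02 -1.7000e-01 -5.0900e+00] shift mm [10.2 22.4  0.3] frac [0.068 0.15  0.002] F [ 2.2 -4.7  1.3] gap 13.4 t 4.9833
turn [ 0.001 -0.004  0.   ]
```

```bash
python3 -m jog '[{"tx":-0.03,"ty":-0.003,"tz":0,"ax":0,"ay":0,"az":0,"hand":0.16},{"tx":-0.05,"ty":-0.003,"tz":0,"ax":0,"ay":0,"az":0,"hand":0.16},{"tx":-0.07,"ty":-0.003,"tz":0,"ax":0,"ay":0,"az":0,"hand":0.16},{"tx":-0.09,"ty":-0.003,"tz":0,"ax":0,"ay":0,"az":0,"hand":0.16},{"tx":-0.1,"ty":-0.003,"tz":0,"ax":0,"ay":0,"az":0,"hand":0.16}]'
python3 look.py 4
```

```text
time: 5.4
tool_pos: [501.9, -30.5, 192.3]
tcp_rot: [180.0, -0.2, -5.1]
ft_force: [5.5, -5.4, -1.7]
finger_gap: 13.9
pos [501.8 -30.5 192.2] [179.97  -0.19  -5.1 ] shift mm [25.3 22.8  0.3] frac [0.169 0.152 0.002] F [ 3.4 -5.3 -0.1] gap 13.8 t 5.5
turn [ 0.001 -0.004  0.   ]
```

View pics/side4z.png

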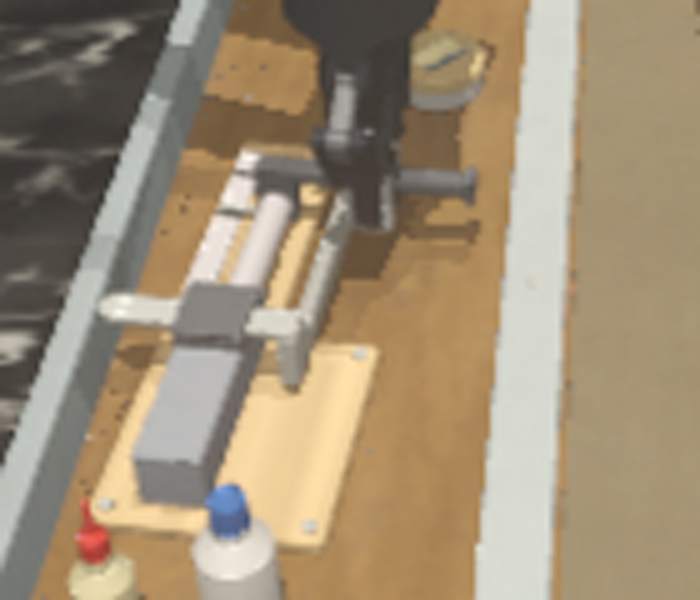

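The cam is moving, with its arm end now at about (290,380) in the zoom, and the leg is holding at roughly 21.8 mm. I'll continue to the stop.

```bash
python3 -m jog '[{"tx":-0.02,"ty":0,"tz":0,"ax":0,"ay":0,"az":0,"hand":0.16},{"tx":-0.04,"ty":0,"tz":0,"ax":0,"ay":0,"az":0,"hand":0.16},{"tx":-0.06,"ty":0,"tz":0,"ax":0,"ay":0,"az":0,"hand":0.16},{"tx":-0.08,"ty":0,"tz":0,"ax":0,"ay":0,"az":0,"hand":0.16},{"tx":-0.08,"ty":0,"tz":0,"ax":0,"ay":0,"az":0,"hand":0.16}]'
python3 -c "
from h import *;plan(525,-55.5,192,-5.1)"
python3 -m jog '[{"tx":-0.01,"ty":0,"tz":0,"ax":0,"ay":0,"az":0,"hand":0.16},{"tx":-0.02,"ty":0,"tz":0,"ax":0,"ay":0,"az":0,"hand":0.16},{"tx":-0.02,"ty":0,"tz":0,"ax":0,"ay":0,"az":0,"hand":0.16}]'
python3 -c "
from h import *;plan(525,-55.5,192,-5.1)"
```

```text
time: 5.92
tool_pos: [489.8, -29.5, 192.3]
tcp_rot: [180.0, -0.2, -5.1]
ft_force: [3.0, -6.4, 0.2]
finger_gap: 14.0
pos [489.8 -29.5 192.3] [179.96  -0.2   -5.09] shift mm [37.4 22.8  0.5] frac [0.249 0.152 0.003] F [ 3.  -6.4  0.2] gap 14.0 t 5.9167
turn [ 0.001 -0.005  0.   ]
time: 6.17
tool_pos: [487.0, -29.2, 192.3]
tcp_rot: [180.0, -0.2, -5.1]
ft_force: [3.9, -4.8, -0.2]
finger_gap: 13.5
pos [487.  -29.2 192.3] [179.96  -0.22  -5.09] shift mm [40.2 22.8  0.5] frac [0.268 0.152 0.003] F [ 3.9 -4.8 -0.2] gap 13.5 t 6.1667
turn [ 0.001 -0.005  0.   ]
```

```bash
python3 -m jog '[{"tx":-0.01,"ty":0,"tz":0,"ax":0,"ay":0,"az":0,"hand":0.16},{"tx":-0.02,"ty":0,"tz":0,"ax":0,"ay":0,"az":0,"hand":0.16},{"tx":-0.02,"ty":0,"tz":0,"ax":0,"ay":0,"az":0,"hand":0.16}]'
python3 -m jog '[{"tx":-0.01,"ty":0,"tz":0,"ax":0,"ay":0,"az":0,"hand":0.16},{"tx":-0.02,"ty":0,"tz":0,"ax":0,"ay":0,"az":0,"hand":0.16},{"tx":-0.02,"ty":0,"tz":0,"ax":0,"ay":0,"az":0,"hand":0.16}]'
python3 look.py 5
```

```text
time: 6.42
tool_pos: [485.3, -29.1, 192.7]
tcp_rot: [180.0, -0.5, -5.1]
ft_force: [14.2, -5.8, -8.9]
finger_gap: 13.5
time: 6.67
tool_pos: [484.0, -28.9, 193.2]
tcp_rot: [180.0, -0.8, -5.1]
ft_force: [26.3, -7.0, -22.0]
finger_gap: 13.6
pos [484.  -28.9 193.2] [179.97  -0.82  -5.11] shift mm [43.1 22.8  1.8] frac [0.288 0.152 0.012] F [ 27.2  -6.7 -21.9] gap 13.7 t 6.7667
turn [ 0.001 -0.018 -0.   ]
```

View pics/side5z.png

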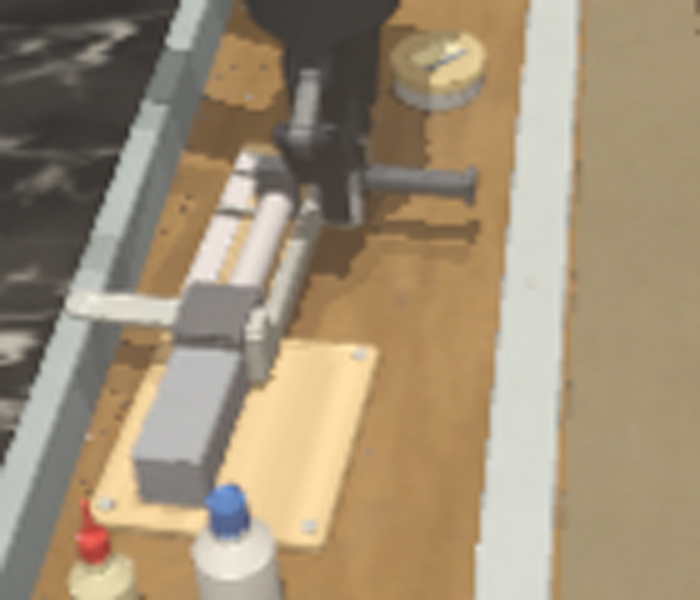

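The force has risen to 27 N against a hard stop, and the cam arm lies against the barrel at about (262,345). I'll ease the push, close the grip gently so the hold is firm, and measure the cam travel and pointer.

```bash
python3 -m jog '[{"tx":0.01,"ty":0,"tz":0,"ax":0,"ay":0,"az":0,"hand":0.16},{"tx":0.015,"ty":0,"tz":0,"ax":0,"ay":0,"az":0,"hand":0.16},{"tx":0.02,"ty":0.004,"tz":0,"ax":0,"ay":0,"az":0,"hand":0.13},{"tx":0.02,"ty":0.004,"tz":0,"ax":0,"ay":0,"az":0,"hand":0},{"tx":0.02,"ty":0.004,"tz":0,"ax":0,"ay":0,"az":0,"hand":0}]' 20
python3 -m jog '[{"tx":0,"ty":0,"tz":0,"ax":0,"ay":0,"az":0,"hand":0},{"tx":0,"ty":0,"tz":0,"ax":0,"ay":0,"az":0,"hand":0},{"tx":0,"ty":0,"tz":0,"ax":0,"ay":0,"az":0,"hand":0}]'
python3 look.py 6
python3 - <<'E'
from h import *
a,b=[dict(np.load(f"side{k}.npz")) for k in "06"]
# cam arm tip travel: grey arm left of barrel
for s in(a,b):
    K=s["intrinsics"];v,u=np.mgrid[:384,:512]; z=s["z_map"]
    W=(np.stack([(u-K[0,2])/K[0,0]*z,(v-K[1,2])/K[1,1]*z,z],-1)-s["t"])@s["R"]
    m=(W[...,2]>25)&(W[...,2]<60)&(W[...,1]>-160)&(W[...,1]<-105)&(W[...,0]>330)&(W[...,0]<425)
    q=W[m]; i=q[:,0].argmin(); print("arm tip",len(q),q[i].round(1))
    m=(W[...,2]>15)&(W[...,2]<40)&(W[...,1]>-140)&(W[...,1]<-75)&(W[...,0]>455)&(W[...,0]<520)
    q=W[m]; f=np.polyfit(q[:,1],q[:,0],1); print("rail x at -100",len(q),np.polyval(f,-100).round(1))
im=b["pixels"][195:265,180:240,::-1]; cv2.imwrite("pics/s6zz.png",cv2.resize(im,None,fx=8,fy=8,interpolation=cv2.INTER_CUBIC))
E
```

```text
time: 7.18
tool_pos: [485.3, -29.5, 193.0]
tcp_rot: [180.0, -0.4, -5.1]
ft_force: [10.7, -4.1, -4.0]
finger_gap: 11.6
time: 7.43
tool_pos: [485.3, -29.5, 193.0]
tcp_rot: [180.0, -0.5, -5.1]
ft_force: [11.7, -4.0, -4.2]
finger_gap: 11.8
pos [485.3 -29.5 193. ] [179.98  -0.45  -5.09] shift mm [41.8 22.3  1.4] frac [0.279 0.149 0.009] F [11.6 -5.3 -4.5] gap 11.7 t 7.5333
turn [ 0.   -0.01  0.  ]
arm tip 230 [ 368.7 -116.    40.3]
rail x at -100 91 487.0
arm tip 235 [ 368.2 -114.8   39.2]
rail x at -100 86 466.2
```

View pics/s6zz.png

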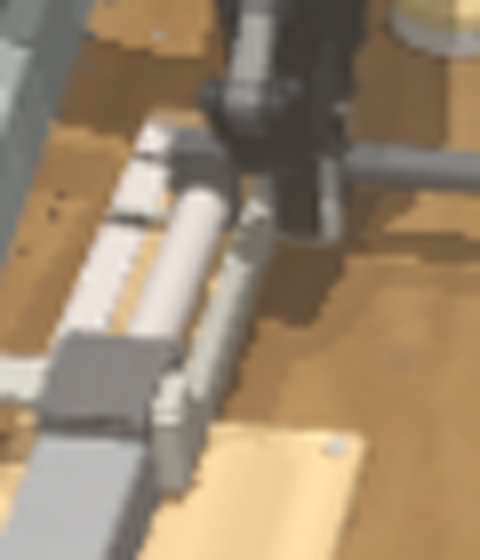

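View pics/scene6z.png

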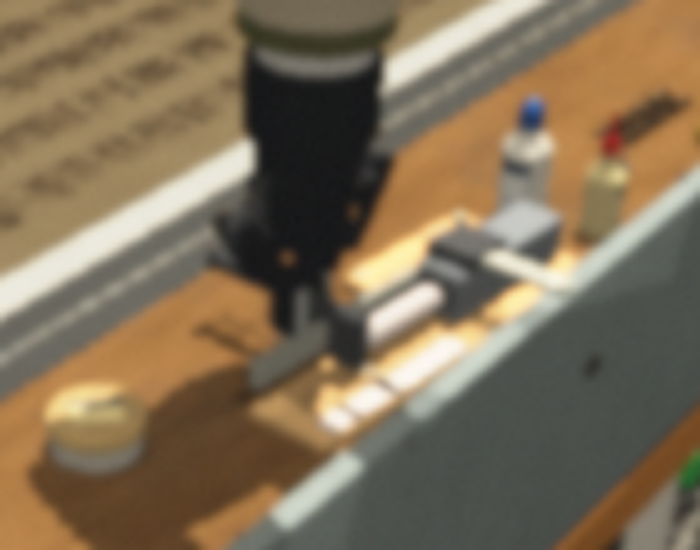

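```bash
python3 - <<'E'
from bench import *
from h import *
a=dict(np.load("side0.npz"));b=dict(np.load("side6.npz"))
for s in(a,b):
    p=s["pixels"].astype(int); print([p[v,158:186].sum(-1).tolist() for v in (241,)])
print(world(a,172.4,241.6,45)-world(b,163.6,240,45))
s=snapshot("wrist"); cv2.imwrite("pics/wrist6.png",s["pixels"][:,:,::-1]); np.savez("wrist6.npz",**s)
E
```

```text
[[212, 215, 215, 216, 263, 507, 566, 566, 569, 572, 548, 436, 330, 313, 502, 606, 625, 626, 630, 635, 633, 630, 629, 629, 630, 628, 627, 525]]
[[216, 221, 223, 219, 266, 562, 630, 633, 672, 711, 721, 675, 643, 642, 642, 639, 639, 638, 639, 637, 637, 637, 637, 636, 636, 634, 634, 530]]
[21.63773917 -4.21118408  0.        ]
```

View pics/wrist6.png

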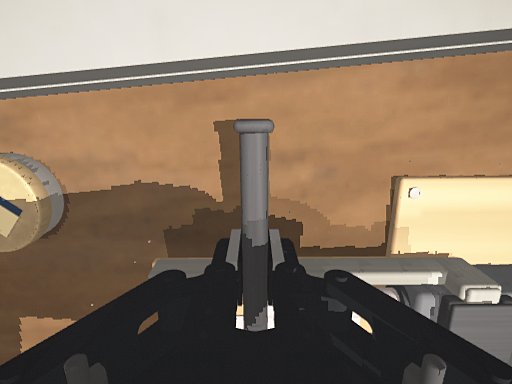

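```bash
python3 - <<'E'
from h import *
s=dict(np.load("wrist6.npz")); g=s["pixels"].astype(int).sum(-1)
for u in (160,360,400,440): print(u,g[250:330,u].tolist())
for u in(160,360,400):
  for v in(258,268): print(u,v,world(s,u,v,32).round(1),world(s,u,v).round(1))
cv2.imwrite("pics/w6z.png",cv2.resize(s["pixels"][240:340,330:510,::-1],None,fx=4,fy=4,interpolation=cv2.INTER_CUBIC))
w=dict(np.load("wrist1.npz")); g=w["pixels"].astype(int).sum(-1)
print("start face",world(w,285,199.5,32),"start leg axis",world(w,285,245,32))
print("bar root end (z49) & flange start:",world(w,254,263.5,49),world(w,254,149,50), "now flange",world(s,254,119,50))
E
```

```text
160 [250, 257, 257, 258, 255, 254, 254, 262, 294, 301, 287, 289, 286, 286, 301, 298, 296, 295, 300, 301, 301, 306, 257, 77, 84, 91, 91, 95, 96, 96, 98, 89, 94, 93, 95, 98, 98, 99, 102, 96, 96, 91, 95, 88, 97, 93, 92, 93, 96, 96, 103, 102, 90, 103, 96, 92, 87, 101, 98, 99, 100, 96, 94, 98, 96, 99, 95, 93, 92, 93, 98, 99, 91, 102, 89, 99, 102, 95, 99, 99]
360 [173, 176, 169, 177, 174, 156, 236, 329, 294, 289, 288, 287, 293, 291, 286, 287, 298, 307, 292, 286, 283, 323, 411, 516, 581, 615, 655, 687, 571, 137, 60, 90, 102, 101, 101, 93, 101, 94, 103, 98, 96, 98, 99, 99, 98, 95, 97, 96, 98, 96, 91, 96, 93, 95, 109, 121, 119, 116, 117, 117, 117, 119, 118, 109, 97, 100, 349, 647, 702, 654, 643, 646, 643, 652, 667, 619, 281, 32, 76, 91]
400 [645, 643, 657, 596, 294, 314, 322, 311, 286, 293, 296, 294, 298, 296, 292, 296, 299, 323, 326, 317, 305, 350, 455, 543, 596, 632, 656, 653, 647, 638, 626, 623, 633, 642, 521, 163, 122, 138, 150, 146, 140, 137, 127, 130, 129, 121, 117, 129, 145, 151, 179, 151, 91, 88, 94, 96, 102, 95, 103, 95, 102, 98, 94, 98, 97, 91, 95, 100, 100, 99, 94, 98, 98, 93, 93, 
[... 298 characters left out ...]
2, 140, 138, 144, 140, 137, 134, 138, 136, 139, 137, 140, 147, 141, 143, 140, 147, 140, 147, 149, 141, 110, 82, 92, 90, 88]
160 258 [488.9  19.   32. ] [473.   31.7   1.7]
160 268 [483.1  20.   32. ] [479.6  22.7  25.9]
360 258 [479.5 -84.3  32. ] [470.4 -89.9  16.7]
360 268 [473.6 -84.4  32. ] [470.8 -86.   27.6]
400 258 [ 477.6 -105.    32. ] [ 468.5 -112.9   17.1]
400 268 [ 471.7 -105.4   32. ] [ 469.  -107.5   27.9]
start face [498.35679927 -84.31229024  32.        ] start leg axis [449.30943728 -81.49360925  32.        ]
bar root end (z49) & flange start: [440.97992526 -48.92071913  49.        ] [552.55449483 -58.92954694  50.        ] now flange [554.53766038 -35.83944754  50.        ]
```

View pics/w6z.png

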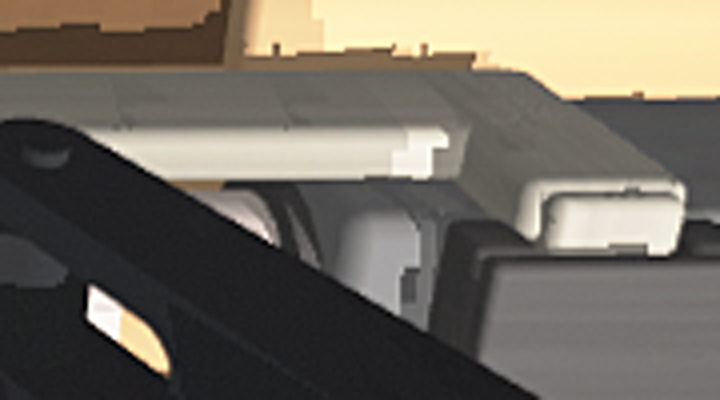

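```bash
python3 -c "
from h import *;plan(525,-55.5,192,-5.1)
from bench import *
print(hand_in())"
```

```text
pos [485.3 -29.5 193. ] [179.98  -0.45  -5.09] shift mm [41.8 22.3  1.4] frac [0.279 0.149 0.009] F [12.6 -4.6 -5.1] gap 11.2 t 7.5833
turn [ 0.   -0.01  0.  ]
the job is handed in; nothing more can be done
None
```

The goods van is on the front track (x ≈ 690 mm, with the railbus at ≈ 755 mm), so I set the cradle to the short mark. I drew the leg out, slid the hand along the handle to close the cam, and handed in at 7.6 s still gripping the handle.

**Slide:** the first part, with the bar gripped at 20 N, stuck at about 26 N and tilted the hand slightly. I loosened the grip so the rear finger held the leg, slid on to the cam's stop, eased the push and gripped again at 20 N.

**Last checks:**
- **Leg:** the hand has moved 22.3 mm along the leg since it gripped the bar fully in, against a 22 mm target. The pointer lies over the short line in the side view. A rough wrist-image estimate gave about 23 mm, about 1 mm different but inside the 3 mm tolerance. The spring still pulls at about 4.6 N.
- **Cam:** the push rose to 27 N against the stop, and I left about 12 N on it. The rail face measured about 22 mm from the leg's axis, where 24 mm is expected. Estimates of its travel disagreed: about 22 mm and 21 mm from the side view, about 27 mm from the wrist view. I relied on the stop force and the face position.
- **Bottles and tin:** I kept clear of them, and they look undisturbed in the last pictures.

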